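Load the blue tesserae through the funnel

ROBOT

A 7-joint arm with a two-finger parallel gripper is mounted at the origin on the work surface. World frame = base frame: x ahead of the robot, y to its left, z up, the work surface at z = 0. Lengths are in mm, angles in degrees, forces in N, time in s.
With the tool pointing down it reaches from about 350 to 900 mm from the base axis. Payload 19.9 kg.
Tool frame: the origin (TCP) lies on the centre line of the jaws, within the pads' length; the fingertips stand 17 mm ahead of it and the grasp point (between the pads) lies 2 mm behind it; z points along the fingers, y is the direction in which the jaws open and shut (so a half turn about z gives the same grasp; the last joint's range is limited). The gripper opens to 85 mm and grips with 20 to 120 N. Pads are 22 mm wide; open, the fingers measure 114 mm over their backs; the gripper's body (76 mm by 85 mm) begins 54 mm behind the grasp point. The pads swing forward as they close: fully open they stand 13 mm farther back than shut.
Start: joints at [-76.633, 23.915, -0.59, 92.452, 0.269, 63.638, -3.037], TCP at [169.586, 601.534, 248.26] pointing down, gripper open.
Joint ranges: [-161.28, 161.28], [-22.2, 115.67], [-73.04, 71.86], [3.21, 147.25], [-68.34, 248.33], [10.77, 114.83], [-161.83, 161.83]. Speed limits (degrees/s): [108.29, 108.29, 136.94, 136.94, 172.46, 172.46, 172.46].

INTERFACE

Orientations are given as [roll, pitch, yaw] about the fixed x, y, z axes, in that order (R = Rz(yaw) Ry(pitch) Rx(roll)).
In Python, from rig import bot, optics gives the robot as it stands.
- The arm moves only by the shell command python3 -m pendant 'ROWS'. ROWS is a JSON object of lists of equal length, an entry for each row: "delta_pos": the shift along the tool's x, y, z in cm, a list of three; "twist": the turn, a rotation vector about the tool's x, y, z in rad, a list of three; "fingers": the closure in counts, from 0 (fully open) to 255 (shut). A call has 1 to 20 rows; each row is the pose to reach, as a shift and turn from the pose commanded when the call began, along the tool's axes at that moment; what a row does not reach only later rows make up. A row lasts 1/12 s, in which the tool goes at most 41.7 mm and 7.16 degrees, less where a joint would pass 70% of its speed; a pose out of reach is approached as far as the arm can. A call with a gripper value outside its range is refused whole. The fingers move at their own pace and stop on an object; the grip force is fixed at half the most. Time passes only in rows, so rows that repeat a pose let the fingers close. It gives the time, the measured TCP pose, the force and the opening at its end, in the units of the state.
- bot.read_state(): the state, without advancing time (a new reading comes with each control period).
- optics.snapshot(name): name is "scene" or "top" or "wrist"; returns (picture, depth): 420x560x3 uint8, blue, green, red; 420x560 float32, mm along the optical axis (not along the pixel's ray), 0 where there is no reading.
- optics.camera_info(name): a dict with "mtx" (3x3 intrinsics, pixels), "world_from_camera" (4x4, takes a point from camera to world coordinates); the wrist camera has in their place "tool_from_camera" (4x4, takes a point from camera to tool coordinates, whose origin is the TCP and whose axes are the flange's). Camera axes: x right, y down, z forward; pixel columns grow to the right and rows downward; lengths in mm; the calibration is good to about 2 mm. The wrist camera is an equidistant fisheye: a pixel r from the principal point sees the ray r / f radians off the axis. A picture is of the moment at which its call begins: read the wrist's pose just before it. camera_info takes no time and is no camera call.
- bot.hand_in(): hands the job in, once; it reports no verdict.
The state is a dict: "clock": time; "joint_positions": joint angles; "dq": joint speeds; "joint_efforts": joint torques, N m; "position": TCP position; "ee_rot": TCP orientation; "wrist_force": force on the tool from outside, world axes, zero at the start; "ft_torque": the same for the moment, N m; "opening": opening from 0.0 (shut) to 1.0 (fully open).
Only numpy, scipy, OpenCV 4.12 (cv2) and the standard library are available. Lean on these libraries where they do the work, as an engineer would, in place of code of your own. Each camera call takes 0.05 s, during which the arm holds its last target. There are 200 camera calls.

TASK

The mosaic maker needs blue next. Pick up the two blue tesserae lying in front of the robot and let them drop into the blue funnel so that both slide down and lie in the clear tube below it. Leave the white tessera where it lies.

Things in the scene. Friction and masses are not known exactly. Their poses are not given: they have to be found in the camera images.
- blue_a_mid (a point): a blue glass tessera (mosaic stone): block 26 mm long (its x), 20 wide (y), 16 high (z), 15 to 30 g, lying flat on the table at any yaw; the point is its centre, 8 mm above the table. Four more stones of this size (blue, white, rust red, amber) lie in the same row, at least 80 mm apart, centre to centre
- blue_b_mid (a point): the other blue glass tessera, same size and mass; this point is its centre
- white_mid (a point): a white marble tessera of the same size, to be left where it lies; this point is its centre
- blue_tube_floor (a point): clear upright tube with a blue funnel, fixed; the point is the centre of the tube's floor, on the axis, 12 mm above the table. Tube: 44 mm inside, 63 mm deep; above it the cone, 50 mm high, widens to a 100 mm mouth (106 outside), rim 113 mm above this point. A stone let go near the axis just over the rim slides down. A like tube with a white funnel stands 200 mm or more to its side
Things that resemble listed ones, but are neither listed nor needed, are in the scene too. Leave any black, green or pink look-alike of the part that bears blue_a_mid alone.

How it is judged (in metres and radians):
At the end, for the whole second after the job is handed in: The centres of both blue tesserae lie inside the clear tube of the blue funnel: within 22 mm of its axis and below the funnel's throat (less than 63 mm above the tube's floor). The white tessera's centre is within 30 mm of where it started (horizontal distance between each of blue_a_mid, blue_b_mid and blue_tube_floor below 0.022 m and z of each of blue_a_mid, blue_b_mid in the frame of blue_tube_floor below 0.063 m and distance of white_mid from where it was at the start of the episode below 0.03 m); the robot touches nothing.
It fails at once if the white tessera is moved more than 30 mm (distance of white_mid from where it was at the start of the episode above 0.03 m).
It also fails if it takes over 51 s, if anything falls off the work surface, if the arm or the gripper's body presses on something with over 40 N, if the wrist force passes 120 N, or if a joint passes its speed limit or range.

## Working session

There is one attempt and no reset: what is moved stays moved. The work goes in short steps, Python scripts to look and compute and a shell command to move; the robot and the scene stay as the last step left them, time stands still between calls to the robot, and variables do not carry over. Pictures are saved under pics/ and viewed, about 8 in all and at most 12, crops included, and the job is handed in when it is done.

```bash
ls; mkdir -p pics; python3 - <<'E'
from rig import bot, optics
import cv2,numpy as np
print(bot.read_state())
for n in("scene","top"):
    p,d=optics.snapshot(n); cv2.imwrite(f"pics/{n}0.png",p); np.save(f"pics/{n}0.npy",d)
    print(n,optics.camera_info(n))
E
```

```text
pics
{'clock': 0.0, 'joint_positions': array([-76.63350199,  23.94978529,  -0.59140053,  92.48547203,
         0.26873709,  63.63752784,  -3.034572  ]), 'dq': array([ 0.02422798, -0.03319222, -0.08023259,  0.02434823, -0.13168025,
        0.06755473, -0.0364266 ]), 'joint_efforts': array([-5.78291292e-05, -8.64430761e+01,  6.78682253e-01, -4.34895837e+01,
        1.91168248e-02,  7.36375951e-03,  2.77581478e-05]), 'position': array([169.4973645 , 601.23915714, 247.64152423]), 'ee_rot': array([-1.79928728e+02,  4.35214905e-03,  1.64259050e+02]), 'wrist_force': array([0.16968084, 0.38376088, 0.12325369]), 'ft_torque': array([-0.02420264, -0.06277148,  0.01125458]), 'opening': 1.0017381877115423}
scene {'mtx': array([[387.11013654,   0.        , 277.87004671],
       [  0.        , 387.11013654, 206.16113145],
       [  0.        ,   0.        ,   1.        ]]), 'world_from_camera': array([[ 4.89920961e-01,  7.26696918e-01, -4.81548586e-01,
         8.60645541e+02],
       [ 8.71650445e-01, -3.99312229e-01,  2.84209862e-01,
        -1.95383214e+02],
       [ 1.42461917e-02, -5.58982408e-01, -8.29057123e-01,
         6.09639068e+02],
       [ 0.00000000e+00,  0.00000000e+00,  0.00000000e+00,
         1.00000000e+00]])}
top {'mtx': array([[490.02950749,   0.        , 276.89864704],
       [  0.        , 490.02950749, 203.51917675],
       [  0.        ,   0.        ,   1.        ]]), 'world_from_camera': array([[-7.97022006e-03, -9.86638418e-01,  1.62730166e-01,
         3.95170015e+02],
       [-9.99154002e-01,  1.29173200e-03, -4.11048855e-02,
         2.06512856e+01],
       [ 4.03454555e-02, -1.62920112e-01, -9.85814020e-01,
         8.24302459e+02],
       [ 0.00000000e+00,  0.00000000e+00,  0.00000000e+00,
         1.00000000e+00]])}
```

View pics/top0.png

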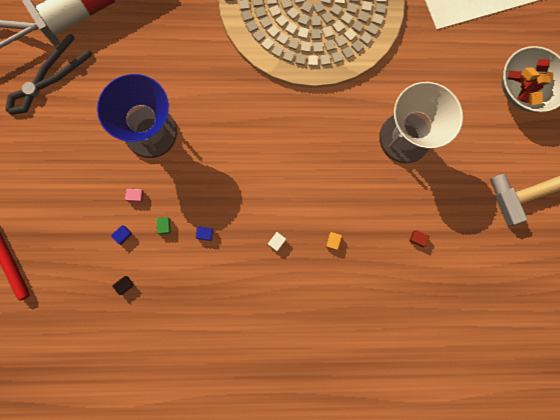

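View pics/scene0.png

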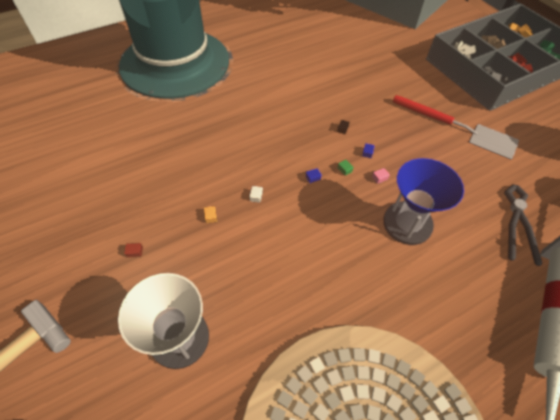

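Top view: the candidates for blue are (121,235) and (204,233), both saturated blue. The look-alikes are green (163,226), pink (134,195) and black (123,286). White is at (277,242), amber at (335,241) and rust at (420,239). The blue funnel is at (133,107) and the white one at (428,115). Next I'll measure positions and make a close crop to check the choice.

```bash
cat > h.py <<'E'
import cv2,numpy as np
from rig import bot,optics
from scipy.spatial.transform import Rotation as R
def plane(info,uv,z):
    uv=np.atleast_2d(np.float64(uv)); M=np.array(info["world_from_camera"])
    r=np.c_[uv,np.ones(len(uv))]@np.linalg.inv(info["mtx"]).T@M[:3,:3].T
    return M[:3,3]+r*((z-M[2,3])/r[:,2])[:,None]
def cloud(info,d):
    v,u=np.indices(d.shape); M=np.array(info["world_from_camera"])
    P=(np.stack([u,v,np.ones_like(u)],-1)@np.linalg.inv(info["mtx"]).T)*d[...,None]
    return P@M[:3,:3].T+M[:3,3]
def stones(name,p,d,info):
    hsv=cv2.cvtColor(p,cv2.COLOR_BGR2HSV)
    W=cloud(info,d)
    m=cv2.inRange(hsv,(110,120,60),(130,255,255))
    cs,_=cv2.findContours(m,cv2.RETR_EXTERNAL,cv2.CHAIN_APPROX_NONE)
    for c in cs:
        a=cv2.contourArea(c)
        if a<40: continue
        k=np.zeros_like(m); cv2.drawContours(k,[c],-1,255,-1); k=k>0
        z=W[k][:,2]; z=z[np.isfinite(z)]
        if a<1500:
            # top face: brighter pixels; also by depth
            t=k&(W[...,2]>11)
            T=W[t]; rect=cv2.minAreaRect(np.float32(plane(info,np.argwhere(t)[:,::-1],16)[:,:2]))
            print(name,"stone",a,"px",c.mean((0,1)).round(),"zmax",np.percentile(z,95).round(1),"ctr(depth)",T[:,:2].mean(0).round(1),"rect",np.round(rect[0],1),np.round(rect[1],1),round(rect[2],1))
        else:
            h=cv2.convexHull(c)[:,0]
            P=np.float32(plane(info,h,125)[:,:2]);(x,y),r=cv2.minEnclosingCircle(P)
            e=cv2.fitEllipse(P)
            q=W[k]; q=q[q[:,2]>118]
            print(name,"funnel",a,"circ",x,y,r,"ell",np.round(e[0],1),np.round(e[1],1),"zmax",np.percentile(z,98).round(1),"depth-rim ctr",((q.max(0)+q.min(0))/2).round(1))
E
python3 - <<'E'
from h import *
for n in("top","scene"):
    p=cv2.imread(f"pics/{n}0.png"); d=np.load(f"pics/{n}0.npy"); i=optics.camera_info(n)
    stones(n,p,d,i)
    print("table z",np.median(cloud(i,d)[300:320,200:300,2]))
    if n=="top": cv2.imwrite("pics/crop.png",cv2.resize(p[60:310,85:305],None,fx=2.4,fy=2.4,interpolation=cv2.INTER_CUBIC))
E
```

```text
top stone 153.5 px [204. 233.] zmax 18.0 ctr(depth) [479.8 107.9] rect [479.8 107.8] [24.6 19.2] 84.0
top stone 162.0 px [120. 234.] zmax 17.9 ctr(depth) [478.4 243.7] rect [478.4 244. ] [19.  24.7] 45.6
top funnel 3660.0 circ 655.6071166992188 203.41476440429688 52.42356872558594 ell [655.4 203.7] [103.2 104.5] zmax 125.9 depth-rim ctr [551.5 137.8 471.2]
table z 0.1538798668255481
scene stone 94.5 px [313. 175.] zmax 17.2 ctr(depth) [483.4 105.8] rect [483.9 106.1] [23.3 21.5] 80.0
scene funnel 1586.5 circ 655.5238037109375 202.05735778808594 51.09564971923828 ell [650.3 203.8] [ 87.6 102.8] zmax 125.4 depth-rim ctr [732.8  29.  363.8]
scene stone 61.5 px [368. 149.] zmax 17.5 ctr(depth) [487.1 235.5] rect [482.1 241. ] [17.1 26.6] 44.7
table z 0.07430483836219537
```

View pics/crop.png

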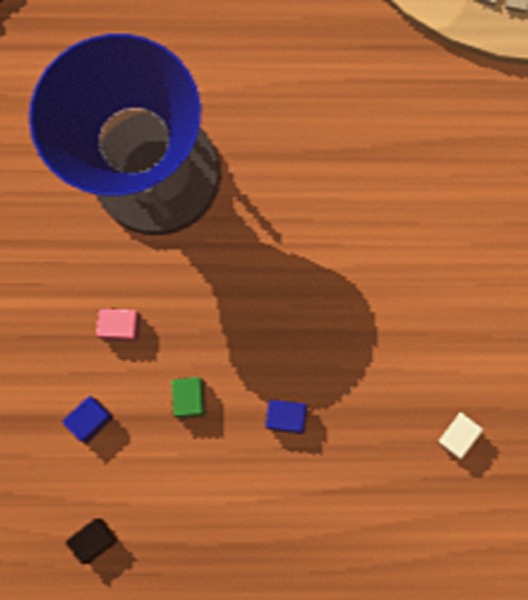

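Crop: the blue stones are at crop (87,419) and (287,416). Green (188,397), pink (118,323) and black (92,541) are clearly separate. The two views agree to 4 mm: B is at about (479,244) and A at about (480.5,107.5). The funnel axis is at about (655.5,203). I'll take B first.

```bash
cat >> h.py <<'E'
def go(x,y,z,jaw=None):
    s=bot.read_state(); r=R.from_euler("xyz",s["ee_rot"],degrees=True)
    d=r.inv().apply(np.array([x,y,z])-s["position"])/10
    Y=r.as_matrix()[:,1]; cur=np.degrees(np.arctan2(Y[1],Y[0]))
    t=0 if jaw is None else (jaw-cur+90)%180-90
    print("pos",s["position"].round(1),"jaw",cur.round(1),"delta cm",d.round(2),"twist z",round(-np.radians(t),3),"rows>=",np.linalg.norm(d)*10/41.7,abs(t)/7.16)
E
python3 -c "
from h import *
go(479,244,100,45.6); go(479,244,248,45.6)"
```

```text
pos [169.5 601.2 247.7] jaw 74.3 delta cm [-39.48 -25.97  14.8 ] twist z 0.5 rows>= 11.874846683409691 4.00184416068323
pos [169.5 601.2 247.7] jaw 74.3 delta cm [-39.48 -25.98   0.  ] twist z 0.5 rows>= 11.334254073481222 4.00184416068323
```

```bash
python3 -m pendant '{"delta_pos":[[-10,-6.5,0],[-20,-13,0],[-30,-19.5,0],[-39.5,-26,0],[-39.5,-26,0],[-39.5,-26,0],[-39.5,-26,0],[-39.5,-26,0],[-39.5,-26,0],[-39.5,-26,0],[-39.5,-26,0],[-39.5,-26,5],[-39.5,-26,10],[-39.5,-26,13],[-39.5,-26,14.8],[-39.5,-26,14.8],[-39.5,-26,14.8],[-39.5,-26,14.8],[-39.5,-26,14.8],[-39.5,-26,14.8]],"twist":[[0,0,0.1],[0,0,0.2],[0,0,0.3],[0,0,0.4],[0,0,0.5],[0,0,0.5],[0,0,0.5],[0,0,0.5],[0,0,0.5],[0,0,0.5],[0,0,0.5],[0,0,0.5],[0,0,0.5],[0,0,0.5],[0,0,0.5],[0,0,0.5],[0,0,0.5],[0,0,0.5],[0,0,0.5],[0,0,0.5]],"fingers":[110,110,110,110,110,110,110,110,110,110,110,110,110,110,110,110,110,110,110,110]}'
python3 - <<'E'
from h import *
print(bot.read_state()["opening"]); p,d=optics.snapshot("wrist"); cv2.imwrite("pics/w1.png",p); print(optics.camera_info("wrist")); go(479,244,20,45.6)
E
```

```text
clock: 1.77
position: [479.9, 244.7, 102.0]
ee_rot: [179.8, 0.0, 135.6]
wrist_force: [0.8, 0.3, -0.0]
opening: 0.568
0.5680168454898513
{'mtx': array([[325.1922621 ,   0.        , 285.04293118],
       [  0.        , 325.1922621 , 205.12149599],
       [  0.        ,   0.        ,   1.        ]]), 'tool_from_camera': array([[ 4.65854792e-04, -9.65961747e-01, -2.58684531e-01,
         6.48841006e+01],
       [ 9.99999866e-01,  5.08930187e-04, -9.95512277e-05,
         3.71566857e-01],
       [ 2.27815045e-04, -2.58684450e-01,  9.65961854e-01,
        -1.26325873e+02],
       [ 0.00000000e+00,  0.00000000e+00,  0.00000000e+00,
         1.00000000e+00]])}
pos [479.8 244.6 101.8] jaw 45.6 delta cm [ 0.02 -0.12  8.18] twist z 0.0 rows>= 1.9607114127654732 0.00276634269256791
```

View pics/w1.png

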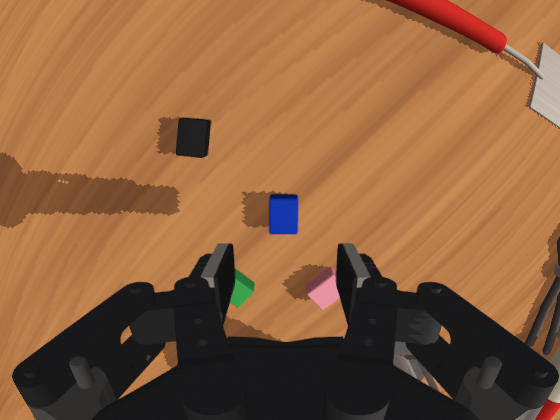

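The wrist view shows blue at (284,215) between the fingers. Green (236,288) and pink (322,290) are off to the palm side. I'll refine with the wrist ray.

```bash
cat >> h.py <<'E'
def wrist(name,z=16,img=None):
    s=bot.read_state(); p,d=optics.snapshot("wrist") if img is None else (img,None)
    cv2.imwrite(f"pics/{name}.png",p); i=optics.camera_info("wrist"); K=i["mtx"]
    m=cv2.inRange(cv2.cvtColor(p,cv2.COLOR_BGR2HSV),(110,120,130),(130,255,255))
    Rt=R.from_euler("xyz",s["ee_rot"],degrees=True).as_matrix(); T=i["tool_from_camera"]
    for c in cv2.findContours(m,cv2.RETR_EXTERNAL,cv2.CHAIN_APPROX_NONE)[0]:
        if cv2.contourArea(c)<100: continue
        q=(c[:,0]-[K[0,2],K[1,2]])/K[0,0]; th=np.linalg.norm(q,axis=1)
        ray=np.c_[q/th[:,None]*np.sin(th)[:,None],np.cos(th)]@T[:3,:3].T@Rt.T
        o=s["position"]+Rt@T[:3,3]; P=o+ray*((z-o[2])/ray[:,2])[:,None]
        r=cv2.minAreaRect(np.float32(P[:,:2])); print("wrist px",c.mean((0,1)).round(),"rect",np.round(r[0],1),np.round(r[1],1),round(r[2],1))
E
python3 -c "
from h import *
wrist('w1b',img=cv2.imread('pics/w1.png'))"
```

```text
wrist px [283. 216.] rect [479.3 244.4] [18.7 24.3] 45.6
```

```bash
python3 -m pendant '{"delta_pos":[[0,0,3],[0,0,5.5],[0,0,7],[0,0,8],[0,0,8],[0,0,8],[0,0,8]],"twist":[[0,0,0],[0,0,0],[0,0,0],[0,0,0],[0,0,0],[0,0,0],[0,0,0]],"fingers":[110,110,110,110,110,110,110]}'
```

```text
clock: 2.4
position: [479.9, 244.4, 21.5]
ee_rot: [179.9, 0.0, 135.6]
wrist_force: [0.4, 0.1, 0.2]
opening: 0.571
```

```bash
python3 -m pendant '{"delta_pos":[[0,0,0.15],[0,0,0.15],[0,0,0.15],[0,0,0.15],[0,0,0.15],[0,0,0.15],[0,0,0.15],[0,0,0.15],[0,0,0.15],[0,0,0.15],[0,0,-3],[0,0,-6],[0,0,-9],[0,0,-12],[0,0,-15],[0,0,-18],[0,0,-18],[0,0,-18]],"twist":[[0,0,0],[0,0,0],[0,0,0],[0,0,0],[0,0,0],[0,0,0],[0,0,0],[0,0,0],[0,0,0],[0,0,0],[0,0,0],[0,0,0],[0,0,0],[0,0,0],[0,0,0],[0,0,0],[0,0,0],[0,0,0]],"fingers":[110,140,255,255,255,255,255,255,255,255,255,255,255,255,255,255,255,255]}'
python3 - <<'E'
from h import *
go(655.5,203,200); wrist("w2",z=180)
E
```

```text
clock: 3.9
position: [479.8, 244.5, 201.9]
ee_rot: [179.8, 0.0, 135.6]
wrist_force: [-0.8, 0.1, -1.0]
opening: 0.217
pos [479.8 244.5 201.9] jaw 45.6 delta cm [-15.46   9.33   0.22] twist z -0.0 rows>= 4.330581244021915 0.0
wrist px [198. 271.] rect [456.1 205.4] [15.   9.4] 85.5
```

View pics/w2.png

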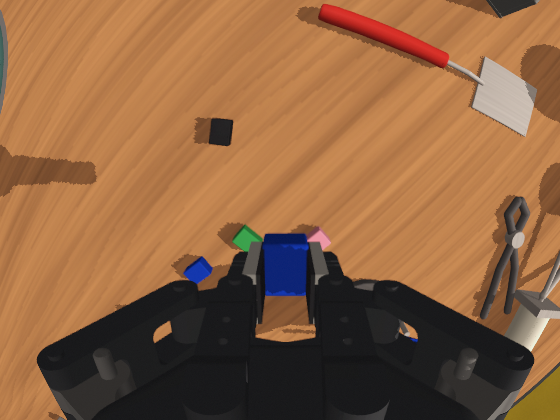

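The stone is held square at (285,265). Now over the funnel, down, and release.

```bash
python3 -m pendant '{"delta_pos":[[-3,1.8,0],[-6,3.6,0],[-9.5,5.7,0],[-13,7.8,0],[-15.5,9.3,0],[-15.5,9.3,0],[-15.5,9.3,0],[-15.5,9.3,2],[-15.5,9.3,4],[-15.5,9.3,4.8],[-15.5,9.3,4.8],[-15.5,9.3,4.8],[-15.5,9.3,4.8],[-15.5,9.3,4.8]],"twist":[[0,0,0],[0,0,0],[0,0,0],[0,0,0],[0,0,0],[0,0,0],[0,0,0],[0,0,0],[0,0,0],[0,0,0],[0,0,0],[0,0,0],[0,0,0],[0,0,0]],"fingers":[255,255,255,255,255,255,255,255,255,255,255,255,255,255]}'
```

```text
clock: 5.12
position: [655.4, 202.4, 153.5]
ee_rot: [179.9, 0.0, 135.6]
wrist_force: [0.4, 0.1, 0.5]
opening: 0.212
```

```bash
python3 -m pendant '{"delta_pos":[[0,0,0],[0,0,0],[0,0,0],[0,0,0],[0,0,0],[0,0,0],[0,0,-4],[0,0,-8],[0,0,-9],[0,0,-9],[0,0,-9]],"twist":[[0,0,0],[0,0,0],[0,0,0],[0,0,0],[0,0,0],[0,0,0],[0,0,0],[0,0,0],[0,0,0],[0,0,0],[0,0,0]],"fingers":[110,110,110,110,110,110,110,110,110,110,110]}'
python3 -c "
from h import *
go(480.3,107.5,240,-6.0); go(480.3,107.5,100,-6.0)"
```

```text
clock: 6.03
position: [655.2, 202.2, 242.9]
ee_rot: [179.9, 0.0, 135.6]
wrist_force: [-0.7, 0.0, -0.8]
opening: 0.572
pos [655.2 202.2 242.9] jaw 45.6 delta cm [  5.88 -19.01   0.27] twist z 0.901 rows>= 4.770818187316881 7.2076746902523405
pos [655.2 202.2 242.9] jaw 45.6 delta cm [  5.88 -19.02  14.27] twist z 0.901 rows>= 5.874118370324666 7.2076746902523405
```

```bash
python3 -m pendant '{"delta_pos":[[1.2,-3.8,0],[2.4,-7.6,0],[3.6,-11.4,0],[4.8,-15.2,0],[5.9,-19,0],[5.9,-19,0],[5.9,-19,0],[5.9,-19,0],[5.9,-19,3],[5.9,-19,6],[5.9,-19,9],[5.9,-19,12],[5.9,-19,14.3],[5.9,-19,14.3],[5.9,-19,14.3],[5.9,-19,14.3]],"twist":[[0,0,0.12],[0,0,0.24],[0,0,0.36],[0,0,0.48],[0,0,0.6],[0,0,0.72],[0,0,0.84],[0,0,0.9],[0,0,0.9],[0,0,0.9],[0,0,0.9],[0,0,0.9],[0,0,0.9],[0,0,0.9],[0,0,0.9],[0,0,0.9]],"fingers":[110,110,110,110,110,110,110,110,110,110,110,110,110,110,110,110]}'
python3 - <<'E'
from h import *
wrist("w3"); go(480.3,107.5,20,-6)
p,d=optics.snapshot("top"); cv2.imwrite("pics/top1.png",cv2.resize(p[60:310,60:340],None,fx=2.4,fy=2.4,interpolation=cv2.INTER_CUBIC)); i=optics.camera_info("top");stones("top",p,d,i)
E
```

```text
clock: 7.37
position: [480.3, 107.6, 100.2]
ee_rot: [180.0, 0.0, 84.0]
wrist_force: [0.9, 0.2, 0.1]
opening: 0.567
wrist px [285. 214.] rect [481.1 109.6] [27.6 19.2] 84.0
pos [480.6 107.7 100.6] jaw -6.0 delta cm [-0.03 -0.04  8.06] twist z 0.001 rows>= 1.9321194424362862 0.0046626201325359815
top funnel 2613.0 circ 655.6552734375 203.3769073486328 52.40507125854492 ell [658.7 203.5] [ 95.5 105.9] zmax 125.8 depth-rim ctr [551.6 137.7 471.2]
```

View pics/top1.png

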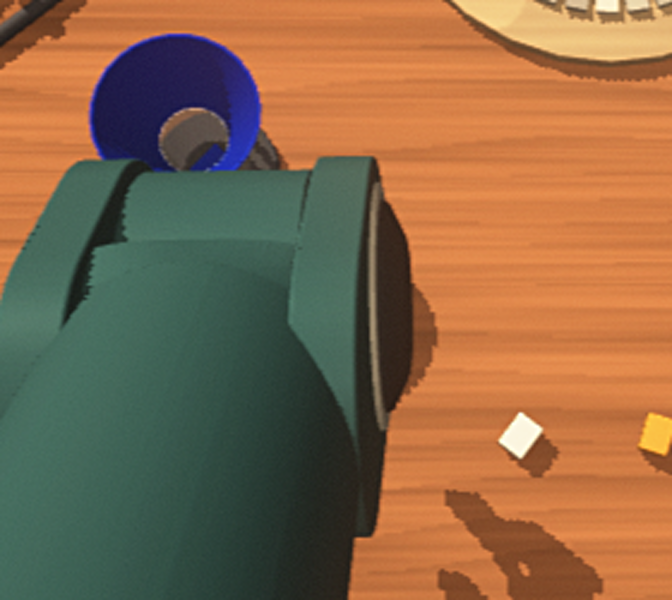

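View pics/w3.png

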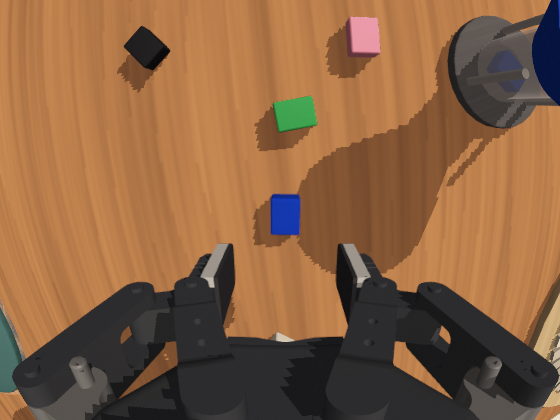

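The first stone is in the tube: blue shows at the bottom in the top crop (208,155) and through the clear wall in the wrist view (508,70). White is untouched. The second stone is centred between the jaws at (285,214), so I'll descend and grip.

```bash
python3 -m pendant '{"delta_pos":[[0,0,3],[0,0,5.5],[0,0,7],[0,0,8],[0,0,8],[0,0,8],[0,0,8.05],[0,0,8.05],[0,0,8.05],[0,0,8.05],[0,0,8.05],[0,0,8.05],[0,0,8.05],[0,0,8.05],[0,0,5],[0,0,2],[0,0,-2],[0,0,-6],[0,0,-10],[0,0,-10]],"twist":[[0,0,0],[0,0,0],[0,0,0],[0,0,0],[0,0,0],[0,0,0],[0,0,0],[0,0,0],[0,0,0],[0,0,0],[0,0,0],[0,0,0],[0,0,0],[0,0,0],[0,0,0],[0,0,0],[0,0,0],[0,0,0],[0,0,0],[0,0,0]],"fingers":[110,110,110,110,110,110,140,255,255,255,255,255,255,255,255,255,255,255,255,255]}'
python3 - <<'E'
from h import *
go(655.5,203,200); go(655.5,203,154)
E
```

```text
clock: 9.13
position: [482.7, 108.0, 206.4]
ee_rot: [179.5, -0.3, 84.0]
wrist_force: [1.7, 0.7, 0.8]
opening: 0.212
pos [482.7 108.  206.4] jaw -6.0 delta cm [11.25 16.19  0.83] twist z -0.0 rows>= 4.731954113174425 0.0
pos [482.7 108.  206.4] jaw -6.0 delta cm [11.22 16.15  5.43] twist z -0.0 rows>= 4.893480180561257 0.0
```

```bash
python3 -m pendant '{"delta_pos":[[2.2,3.3,0],[4.5,6.6,0],[6.8,9.9,0],[9.1,13.2,0],[11.3,16.4,0],[11.3,16.4,0],[11.3,16.4,2],[11.3,16.4,4],[11.3,16.4,4.7],[11.3,16.4,4.7],[11.3,16.4,4.7],[11.3,16.4,4.7],[11.3,16.4,4.7]],"twist":[[0,0,0],[0,0,0],[0,0,0],[0,0,0],[0,0,0],[0,0,0],[0,0,0],[0,0,0],[0,0,0],[0,0,0],[0,0,0],[0,0,0],[0,0,0]],"fingers":[255,255,255,255,255,255,255,255,255,255,255,255,255]}'
```

```text
clock: 10.22
position: [655.3, 203.1, 153.7]
ee_rot: [179.9, -0.0, 84.0]
wrist_force: [0.5, -0.1, -0.1]
opening: 0.216
```

```bash
python3 -m pendant '{"delta_pos":[[0,0,0],[0,0,0],[0,0,0],[0,0,0],[0,0,0],[0,0,0],[0,0,-4],[0,0,-8],[0,0,-12],[0,0,-12],[-4,0,-12],[-8,0,-12],[-12,0,-12],[-16,0,-12],[-20,0,-12],[-24,0,-12],[-28,0,-12],[-30,0,-12],[-30,0,-12],[-30,0,-12]],"twist":[[0,0,0],[0,0,0],[0,0,0],[0,0,0],[0,0,0],[0,0,0],[0,0,0],[0,0,0],[0,0,0],[0,0,0],[0,0,0],[0,0,0],[0,0,0],[0,0,0],[0,0,0],[0,0,0],[0,0,0],[0,0,0],[0,0,0],[0,0,0]],"fingers":[110,110,110,110,110,110,110,110,110,110,110,110,110,110,110,110,110,110,110,110]}'
python3 - <<'E'
from h import *
z=lambda p:cv2.resize(p,(420,420),interpolation=cv2.INTER_CUBIC)
p,d=optics.snapshot("top"); q,e=optics.snapshot("scene"); i=optics.camera_info("top")
cv2.imwrite("pics/top2.png",p); cv2.imwrite("pics/end.png",cv2.resize(np.hstack([z(p[60:170,80:190]),z(q[145:255,360:470])]),(800,400)))
W=cloud(i,d)
for n,im,dd in(("top",p,d),("scene",q,e)):
    W=cloud(optics.camera_info(n),dd); a=np.hypot(W[...,0]-655.5,W[...,1]-203)<21
    m=a&(W[...,2]>13)&(W[...,2]<80)&(im[...,0]>1.6*im[...,2].astype(float)); print(n,m.sum(),W[m].round(0).min(0) if m.any() else 0,W[m].round(0).max(0) if m.any() else 0)
o=cv2.imread("pics/top0.png")
print("white diff",np.abs(o[225:260,260:295].astype(int)-p[225:260,260:295]).max())
E
```

```text
clock: 11.88
position: [623.4, -96.8, 272.4]
ee_rot: [180.0, 0.0, 83.9]
wrist_force: [0.0, 1.6, -0.1]
opening: 0.567
top 130 [638. 186.  26.] [669. 217.  75.]
scene 0 0 0
white diff 178
```

View pics/end.png

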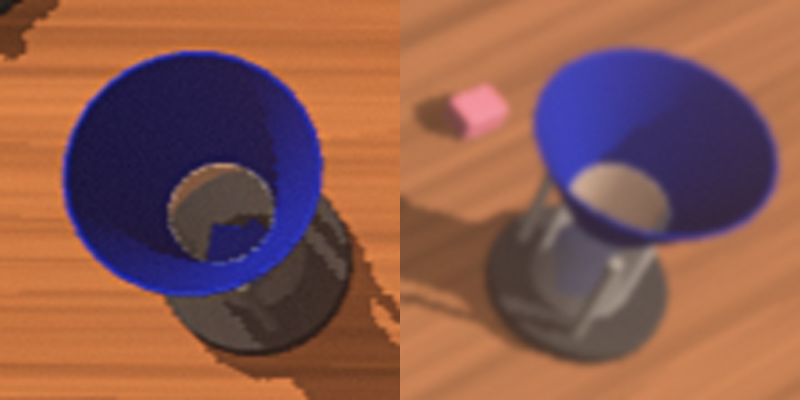

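The cone is clear and blue lies in the tube. The white patch is probably covered by the arm. I'll check the top stone's height (two stacked or side by side) and white's position.

```bash
python3 - <<'E'
from h import *
p,d=optics.snapshot("top"); W=cloud(optics.camera_info("top"),d)
m=(np.hypot(W[...,0]-655.5,W[...,1]-203)<21)&(W[...,2]>10)&(W[...,2]<70)&(p[...,0]>1.6*p[...,2].astype(float))
print(m.sum(),np.histogram(W[m][:,2],bins=range(10,75,5)),W[m].mean(0))
q,e=optics.snapshot("scene"); i=optics.camera_info("scene"); o=cv2.imread("pics/scene0.png")
for im in(o,q):
    h=cv2.inRange(cv2.cvtColor(im,cv2.COLOR_BGR2HSV),(0,0,150),(40,90,255))[180:210,240:275]
    v,u=np.nonzero(h); print("white",len(u),plane(i,[u.mean()+240,v.mean()+180],12) if len(u) else "hidden")
m=cv2.inRange(cv2.cvtColor(q,cv2.COLOR_BGR2HSV),(110,120,60),(130,255,255)); print([(c.mean((0,1)).round(),cv2.contourArea(c)) for c in cv2.findContours(m,0,2)[0] if cv2.contourArea(c)>20])
E
```

```text
129 (array([  0,   0,   0,   6,   2,   0, 100,  21,   0,   0,   0,   0]), array([10, 15, 20, 25, 30, 35, 40, 45, 50, 55, 60, 65, 70])) [653.94918514 205.62564875  42.74501732]
white 173 [[468.05368671 -12.93539173  12.        ]]
white 0 hidden
[(array([431., 180.]), 1577.5)]
```

The top face in the tube is at z≈44 (12 + 2×16), so the two stones are stacked. The arm hides white in both fixed views, so I'll check it with the wrist camera.

```bash
python3 - <<'E'
from h import *
s=bot.read_state(); p,_=optics.snapshot("wrist"); i=optics.camera_info("wrist");K=i["mtx"];T=i["tool_from_camera"]
Rt=R.from_euler("xyz",s["ee_rot"],degrees=True).as_matrix(); o=s["position"]+Rt@T[:3,3]; A=Rt@T[:3,:3]
c=A.T@(np.array([468,-13,12])-o); r=np.hypot(c[0],c[1]); th=np.arctan2(r,c[2]); print("expected px",c[:2]/r*th*K[0,0]+[K[0,2],K[1,2]])
cv2.imwrite("pics/w4.png",p); print(s["wrist_force"])
E
```

```text
expected px [153.17354335 125.18225148]
[ 0.56392316 -0.31306978 -0.17529747]
```

View pics/w4.png

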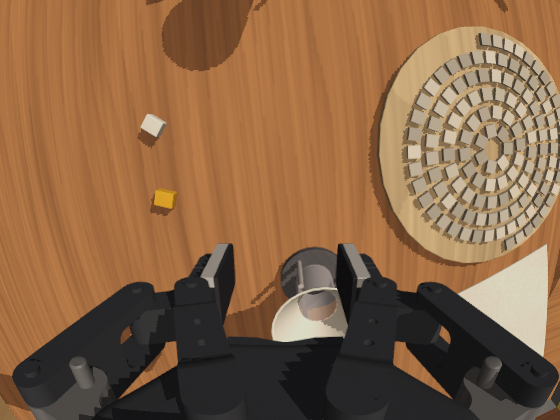

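White is at (152,125), where it was expected at (153,125). The gripper touches nothing, standing clear above the white funnel. I'm handing in.

```bash
python3 -c "
from rig import bot
print(bot.hand_in())"
```

```text
the job is handed in; nothing more can be done
None
```

Both blue tesserae are in the clear tube under the blue funnel, and I handed the job in at about 12 s on the robot's clock, out of 51 s allowed. I gripped each one, carried it over the blue funnel and let it drop just above the rim.

- **Tube:** the highest blue surface in the tube is at z ≈ 44 mm. The floor is at 12 mm and two stones add 32 mm, so they lie stacked, about 3 mm off the axis. The cone is empty and no blue stone is left on the table.
- **White tessera:** it is at wrist pixel (152,125), against (153,125) expected from where it started. An earlier check of white, comparing images from the fixed cameras, failed because the arm was blocking both views.
- **Robot:** the wrist force was near zero and the gripper was clear of everything.
- **Other disagreement:** the two fixed cameras differed by up to about 4 mm on the stones' positions. I went by the top camera's readings, and the wrist camera agreed with them to about 2 mm.

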